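# Seat the loose lid on a mushroom spawn jar

### The job

One of the five white lids on the jars in the green crate is not pushed home: it looks like the others but rocks when its edge is pressed. Press on the lids with the closed fingertips to find it, then push that one straight down until it is fully home, and finish while still holding it pressed down with the fingertips. Do not lift any lid, and leave the other things on the bench where they are.

Things in the scene. Friction and masses are not known exactly. Their poses are not given: they have to be found in the camera images.
- crate: green plastic crate, fixed, 202 x 297 mm, walls 55 mm high, two rows of three places at 95 mm pitch (rows along its y). Origin: centre of its underside, on the table. Five fixed jars stand in it, each under a white lid; the sixth place (+x side, middle) holds the amber bottle.
- lid_1: White round lid, 72 mm across, 17 mm tall with its skirt, flat top with a grey centre disc 22 mm across. Origin: centre of its underside, at first 88 mm above the table; its top is 105 mm above the table; z up. All five lids look alike and start level at the same height. Place: crate's -x side, +y end, (-47.5, 95.0) mm in the crate's frame.
- lid_2: Same lid. Any of the five may be the loose one; the jars' necks differ by a few mm, so height does not tell. A seated lid rests on a rigid neck rim of 27 mm radius and gives nowhere. Place: crate's -x side, middle, (-47.5, 0.0) mm in the crate's frame.
- lid_3: Same lid. The loose lid stands on a stopper of 9 mm radius, not yet pushed in, under its centre: pressed 20 mm or more from its centre it rocks at under 1 N, tilting about 0.2 rad (its rim sinks 4 to 6 mm, a flat fingertip there some 2 to 4 mm), and it rocks back when let go. Place: crate's -x side, -y end, (-47.5, -95.0) mm in the crate's frame.
- lid_4: Same lid. Pressed at its centre, the loose lid stays put up to about 10 N; a push of 12 to 18 N there moves it 4 mm straight down, level, onto its jar's neck, where it stops rigidly and stays. Place: crate's +x side, +y end, (47.5, 95.0) mm in the crate's frame.
- lid_5: Same lid as lid_1; see lid_2 to lid_4 for how the lids behave. Place: crate's +x side, -y end, (47.5, -95.0) mm in the crate's frame.
- bottle: small amber bottle, 50 mm across, 115 mm tall, standing loose in the crate's sixth place (+x side, middle), origin under its foot. Leave alone.
- spare_lid: a spare lid of the same kind lying loose on the table by itself; not part of the job. Origin at centre of its underside. Leave alone.
- mushroom_a: loose mushroom standing on the table, 60 mm across, 50 mm tall. Leave alone.
- mushroom_b: loose mushroom standing on the table, 51 mm across, 43 mm tall. Leave alone.
- basket: small wicker basket of mushrooms, 150 mm across, about 60 mm tall, loose. Leave alone.
- mug: blue mug, 72 mm across, 85 mm tall, loose. Leave alone.
Not all that is in view belongs to the job. Leave any turquoise look-alike of the lid_5 alone.

How it is judged:
By the outcome, as a careful person would: the job done as asked, in the order asked, and still so for the second after the job is handed in, while the arm keeps its last pose, push and grip.
It also fails if it takes over 45 s, if anything falls off the work surface, if the arm or the gripper's body presses on something with over 40 N, if the wrist force passes 120 N, or if a joint passes its speed limit or range.

### The arm

A 7-joint arm with a two-finger parallel gripper is mounted at the origin on the work surface. World frame = base frame: x ahead of the robot, y to its left, z up, the work surface at z = 0. Lengths are in m, angles in rad, forces in N, time in s.
With the tool pointing down it reaches from about 0.425 to 1.025 m from the base axis. Payload 9.4 kg.
Tool frame: the origin (TCP) lies at the very end of the fingers, on their centre line; the grasp point (between the pads) lies behind it (env.hold_point_z is the z of the grasp point in the tool frame, in m); z points along the fingers, x is the direction in which the jaws open and shut, and the axes are right-handed (so a half turn about z gives the same grasp; the last joint's range is limited). The gripper opens to 85 mm and grips with 20 to 120 N. Pads are 22 mm wide; open, the fingers measure 114 mm over their backs; the gripper's body (76 mm by 85 mm) begins 54 mm behind the grasp point. The pads swing forward as they close: fully open they stand 13 mm farther back than shut.
Start: joints at [-1.263, 0.599, -0.003, 1.599, 0.002, 0.943, -0.08], TCP at [0.272, 0.672, 0.231] pointing down, gripper open.
Joint ranges: [-2.57, 2.57], [-0.35, 1.97], [-1.29, 1.29], [0.11, 2.56], [-1.05, 4.19], [0.11, 1.86], [-2.63, 2.63]. Speed limits (rad/s): [2.22, 2.22, 3.01, 3.01, 3.14, 3.14, 3.14].

### API

Orientations are given as a unit quaternion [x, y, z, w].
In Python, from rig import env gives the robot as it stands.
- The arm moves only by the shell command python3 -m crank 'ROWS' [OPENING]. ROWS is JSON, a list of rows, each a list of 4 numbers: the shift along the tool's x, y, z in cm, then the turn about the tool's z in rad. A call has exactly 5 rows; each row is the pose to reach, as a shift and turn from the pose commanded when the call began, along the tool's axes at that moment; what a row does not reach only later rows make up. A row lasts 1/12 s, in which the tool goes at most 41.7 mm and 7.16 degrees, less where a joint would pass 70% of its speed; a pose out of reach is approached as far as the arm can. A call with a gripper value outside its range is refused whole. OPENING is the gripper command: -1 is fully open, 1 is shut, values between are in proportion, set as the call begins (- or left out, the last holds). The fingers move at their own pace and stop on an object; the grip force is fixed at half the most. Time passes only in rows, so rows that repeat a pose let the fingers close, or fill a call up. It gives the time, the measured TCP pose, the force and the opening at its end, in the units of the state.
- env.get_obs(): the state, without advancing time (a new reading comes with each control period).
- env.grab_frame(name): name is "scene" or "top"; returns the picture (420x560x3 uint8, red, green, blue); there is no depth.
- env.camera_model(name): a dict with "vfov" (degrees; the focal length in pixels is half the picture's height over the tangent of half this angle, whatever the lens; pixels are square), "cx", "cy" (the principal point, pixels), "R" (3x3) and "t" (3): a world point X has camera coordinates R X + t. Camera axes: x right, y down, z forward; pixel columns grow to the right and rows downward; lengths in m; the calibration is good to about 2 mm. A picture is of the moment at which its call begins. camera_model takes no time and is no camera call.
- env.hand_in(): hands the job in, once; it reports no verdict.
The state is a dict: "time": time; "q": joint angles; "dq": joint speeds; "tau": joint torques, N m; "ee_pos": TCP position; "tool_rot": TCP orientation; "force": force on the tool from outside, world axes, zero at the start; "moment": the same for the moment, N m; "opening": opening from 0.0 (shut) to 1.0 (fully open).
Only numpy, scipy, OpenCV 4.12 (cv2) and the standard library are available. Lean on these libraries where they do the work, as an engineer would, in place of code of your own. Each camera call takes 0.05 s, during which the arm holds its last target.

## Working session

There is one attempt and no reset: what is moved stays moved. The work goes in short steps, Python scripts to look and compute and a shell command to move; the robot and the scene stay as the last step left them, time stands still between calls to the robot, and variables do not carry over. Pictures are saved under pics/ and viewed, and the job is handed in when it is done.

```bash
ls; mkdir -p pics
python3 - <<'E'
from rig import env
import cv2,numpy as np
for n in("scene","top"):
    f=env.grab_frame(n); cv2.imwrite(f"pics/{n}0.png",f[:,:,::-1]); c=env.camera_model(n); print(n,c)
print(env.get_obs(), env.hold_point_z)
E
```

```text
pics
scene {'vfov': 46.718904226155004, 'cx': 272.93819950662555, 'cy': 222.41625621523778, 'R': array([[ 0.85294497,  0.52198137,  0.00450872],
       [ 0.32729627, -0.52805073, -0.78360678],
       [-0.4066473 ,  0.66984915, -0.62124076]]), 't': array([-0.47609915, -0.13073265,  1.34847471])}
top {'vfov': 49.264337414589775, 'cx': 276.07235467654965, 'cy': 206.83838708644666, 'R': array([[-9.76538813e-03, -9.99951267e-01, -1.44916239e-03],
       [-9.81306436e-01,  9.86184626e-03, -1.92198916e-01],
       [ 1.92203841e-01, -4.54824627e-04, -9.81354919e-01]]), 't': array([0.00583941, 0.57453007, 1.16934268])}
{'time': 0.1, 'q': array([-1.26270605,  0.60010513, -0.00254305,  1.60004041,  0.00178643,
        0.94289159, -0.07981229]), 'dq': array([-0.00152079,  0.00012827,  0.00161396, -0.00216691,  0.00097946,
       -0.002424  ,  0.00047734]), 'tau': array([ 5.57781648e-03, -7.77995467e+01,  1.57012057e+00, -2.58627033e+01,
        1.26447339e-02,  5.53936494e-03, -8.15077328e-06]), 'ee_pos': array([0.27199142, 0.67159682, 0.23046334]), 'tool_rot': array([ 8.29255350e-01,  5.58869434e-01, -5.61446924e-04,  4.52540392e-04]), 'force': array([-0.05197215,  0.91940574, -0.2945743 ]), 'moment': array([-0.06148923, -0.06967381,  0.05628336]), 'opening': 1.0021061572943593} -0.0187
```

View pics/scene0.png

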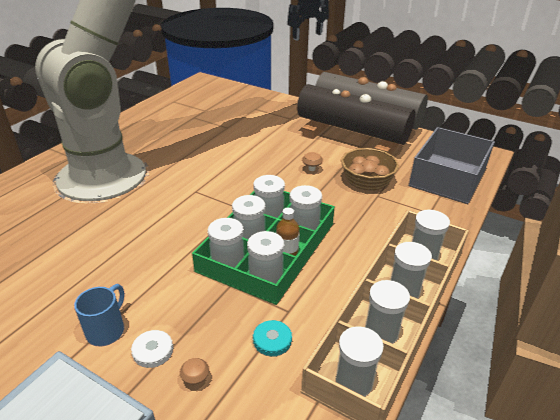

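View pics/top0.png

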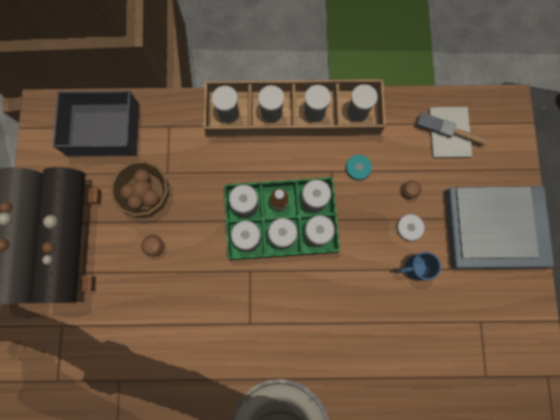

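The scene view shows the green crate with five white lids, at about (269,184), (248,204), (226,228), (306,195) and (266,243), and the amber bottle at (288,230). In the top view the lids are at (245,235), (282,232), (320,230), (243,199) and (316,194), with the bottle at (279,199).

Possible look-alikes:
- spare lid: top (411,227)
- turquoise lid: top (359,167)
- four white lids in the wooden box: top (225,98) to (364,96)

The lids for this job are the five in the green crate. Next I'll measure them from two views.

```bash
cat > h.py <<'E'
import cv2,numpy as np
from rig import env
def cam(n):
    c=env.camera_model(n); f=210/np.tan(np.radians(c['vfov'])/2); return f,c['cx'],c['cy'],np.array(c['R']),np.array(c['t'])
def ray(n,p):
    f,cx,cy,R,t=cam(n); d=R.T@np.array([(p[0]-cx)/f,(p[1]-cy)/f,1]); return -R.T@t,d/np.linalg.norm(d)
def onplane(n,p,z):
    o,d=ray(n,p); return o+d*(z-o[2])/d[2]
def proj(n,X):
    f,cx,cy,R,t=cam(n); c=R@np.array(X)+t; return np.array([f*c[0]/c[2]+cx,f*c[1]/c[2]+cy])
def tri(p,q):
    o1,d1=ray("scene",p);o2,d2=ray("top",q)
    A=np.stack([d1,-d2],1); s=np.linalg.lstsq(A,o2-o1,rcond=None)[0]
    a=o1+s[0]*d1;b=o2+s[1]*d2; return (a+b)/2,np.linalg.norm(a-b)
E
python3 - <<'E'
from h import *
G={"scene":[(269,184),(248,204),(226,228),(306,195),(266,243)],"top":[(245,235),(282,232),(320,230),(243,199),(316,194)]}
P={}
for n in G:
    im=cv2.imread(f"pics/{n}0.png"); hsv=cv2.cvtColor(im,cv2.COLOR_BGR2HSV)
    m=((hsv[:,:,2]>(215))&(hsv[:,:,1]<40)).astype(np.uint8)*255
    m=cv2.morphologyEx(m,cv2.MORPH_CLOSE,np.ones((3,3)))
    cs,_=cv2.findContours(m,cv2.RETR_EXTERNAL,cv2.CHAIN_APPROX_NONE)
    P[n]=[]
    for g in G[n]:
        c=min(cs,key=lambda c:np.linalg.norm(c.reshape(-1,2).mean(0)-g) if len(c)>15 else 1e9)
        e=cv2.fitEllipse(cv2.convexHull(c)); P[n].append(e[0]); print(n,g,np.round(e[0],1),np.round(e[1],1),cv2.contourArea(c))
    x0,y0=(185,160) if n=="scene" else (215,165)
    w=170
    cr=cv2.resize(im[y0:y0+140,x0:x0+w],None,fx=4,fy=4,interpolation=cv2.INTER_CUBIC)
    for p in P[n]: cv2.circle(cr,(int((p[0]-x0+.5)*4),int((p[1]-y0+.5)*4)),3,(0,0,255),-1)
    cv2.imwrite(f"pics/{n}_crop.png",cr)
for a,b in zip(P["scene"],P["top"]):
    X,e=tri(a,b); print(np.round(X,4),round(e,4),np.round(onplane("top",b,.105),4),np.round(onplane("scene",a,.105),4))
E
```

```text
scene (269, 184) [268.7 183.1] [16.9 30.3] 376.5
scene (248, 204) [248.2 204.3] [19.2 32.1] 451.0
scene (226, 228) [225.  228.3] [21.4 34.9] 557.5
scene (306, 195) [305.6 194.2] [18.1 31.2] 418.5
scene (266, 243) [265.4 242.6] [23.1 35.5] 614.5Traceback (most recent call last):
  File "<stdin>", line 11, in <module>
ValueError: min() iterable argument is empty
```

```bash
python3 -m crank --help | head -20
python3 - <<'E'
from h import *
from scipy.spatial.transform import Rotation as Ro
o=env.get_obs();print(Ro.from_quat(o['tool_rot']).as_matrix().round(4), o['time'])
E
```

```text
[[ 3.753e-01  9.269e-01 -4.000e-04]
 [ 9.269e-01 -3.753e-01 -1.400e-03]
 [-1.400e-03  1.000e-04 -1.000e+00]] 0.1invalid input: not JSON, or not a number
```

```bash
cat > m.py <<'E'
from h import *
G={"scene":[(269,184),(248,204),(226,228),(306,195),(266,243)],"top":[(245,235),(282,232),(320,230),(243,199),(316,194)]}
P={}
for n in G:
    im=cv2.imread(f"pics/{n}0.png"); hsv=cv2.cvtColor(im,cv2.COLOR_BGR2HSV)
    if n=="top": print(hsv[228:236,310:330:2,2])
    m=((hsv[:,:,2]>(215 if n=="scene" else 165))&(hsv[:,:,1]<40)).astype(np.uint8)*255
    cs,_=cv2.findContours(m,cv2.RETR_EXTERNAL,cv2.CHAIN_APPROX_NONE)
    P[n]=[]
    for g in G[n]:
        c=min(cs,key=lambda c:np.linalg.norm(c.reshape(-1,2).mean(0)-g) if len(c)>15 else 1e9)
        e=cv2.fitEllipse(cv2.convexHull(c)); P[n].append(e[0]); print(n,g,np.round(e[0],1),np.round(e[1],1),cv2.contourArea(c))
    x0,y0=(185,160) if n=="scene" else (215,165)
    w=170
    cr=cv2.resize(im[y0:y0+140,x0:x0+w],None,fx=4,fy=4,interpolation=cv2.INTER_CUBIC)
    for p in P[n]: cv2.circle(cr,(int((p[0]-x0+.5)*4),int((p[1]-y0+.5)*4)),3,(0,0,255),-1)
    cv2.imwrite(f"pics/{n}_crop.png",cr)
for a,b in zip(P["scene"],P["top"]):
    X,e=tri(a,b); print(np.round(X,4),round(e,4),np.round(onplane("top",b,.105),4),np.round(onplane("scene",a,.105),4))
E
python3 m.py
```

```text
scene (269, 184) [268.7 183.1] [16.9 30.3] 376.5
scene (248, 204) [248.2 204.3] [19.2 32.1] 451.0
scene (226, 228) [225.  228.3] [21.4 34.9] 557.5
scene (306, 195) [305.6 194.2] [18.1 31.2] 418.5
scene (266, 243) [265.4 242.6] [23.1 35.5] 613.5
[[176 177 174 151 134 133 136 160 176 176]
 [177 176 172 148 134 133 135 157 175 177]
 [176 176 174 149 135 134 136 159 176 176]
 [176 177 174 154 136 135 140 163 176 176]
 [177 177 176 159 142 140 149 170 176 176]
 [176 176 176 167 157 153 162 174 176 176]
 [176 177 176 174 169 167 172 176 176 177]
 [175 176 176 176 176 174 176 176 176 177]]
top (245, 235) [245.1 234.4] [24.5 25. ] 455.0
top (282, 232) [282.3 231.8] [24.6 24.9] 457.5
top (320, 230) [319.6 229.2] [24.2 24.8] 447.0
top (243, 199) [242.9 198. ] [23.9 24.6] 436.5
top (316, 194) [316.2 192.9] [23.7 24.6] 431.0
[0.4956 0.0803 0.103 ] 0.0023 [0.4944 0.0795 0.105 ] [0.498  0.0786 0.105 ]
[ 0.5012 -0.0144  0.1028] 0.0021 [ 0.5001 -0.015   0.105 ] [ 0.5037 -0.016   0.105 ]
[ 0.507  -0.1093  0.1028] 0.0023 [ 0.5058 -0.1099  0.105 ] [ 0.5096 -0.1106  0.105 ]
[0.5904 0.0862 0.1029] 0.0021 [0.5891 0.0855 0.105 ] [0.5925 0.0844 0.105 ]
[ 0.602  -0.1034  0.1025] 0.0021 [ 0.6006 -0.1038  0.105 ] [ 0.6042 -0.1051  0.105 ]
```

View pics/top_crop.png

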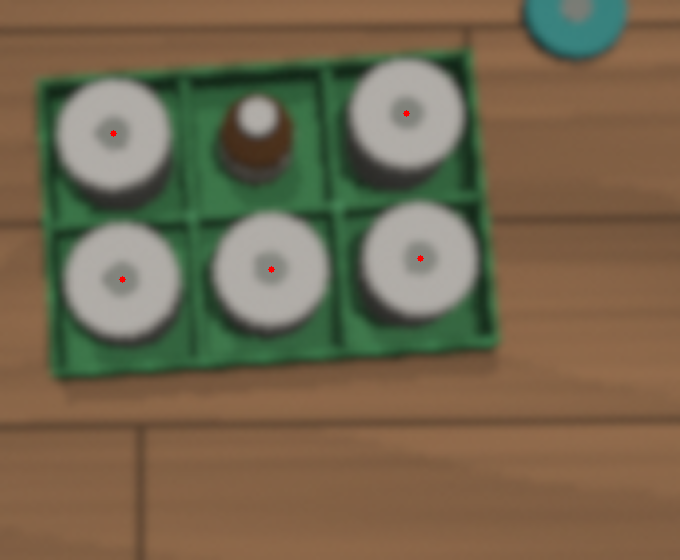

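View pics/scene_crop.png

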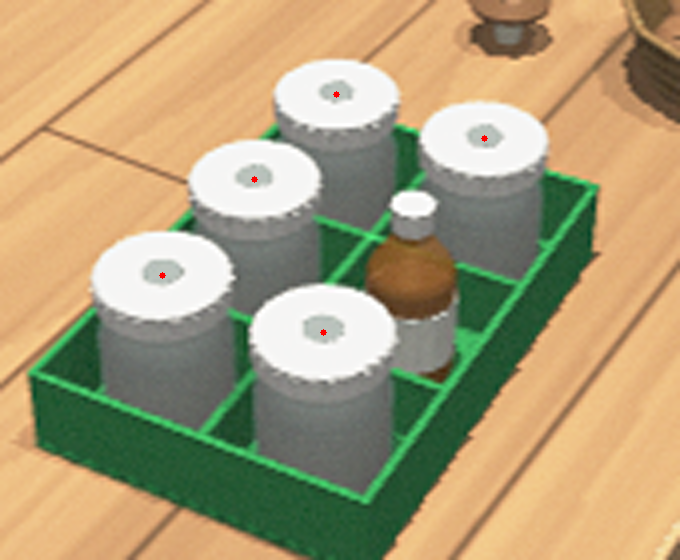

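Both views agree. Lids 1–5 are centred at about (0.495,0.080), (0.501,-0.0145), (0.507,-0.1095), (0.590,0.086) and (0.601,-0.1035), with tops at about 0.103–0.105 m. The 95 mm pitch fits and every point is within reach. The crop confirms these are the five crate lids around the bottle. I'll approach with the gripper closed and turn so that tool x points along world +y.

```bash
python3 -m crank '[[-2.5,2.8,0,-0.077],[-5,5.6,0,-0.154],[-7.4,8.4,0,-0.231],[-9.9,11.2,0,-0.308],[-12.4,14,0,-0.385]]' 1; python3 -m crank '[[-3.35,1.7,0,0],[-6.7,3.4,0,0],[-10.05,5.1,0,0],[-13.4,6.8,0,0],[-16.75,8.4,0,0]]' 1
python3 - <<'E'
from h import *
from scipy.spatial.transform import Rotation as Ro
o=env.get_obs();R=Ro.from_quat(o['tool_rot']).as_matrix();print(R.round(3),o['ee_pos'],o['force'],o['q'].round(2))
L=np.array([[.4946,.080,.12],[.501,-.0147,.12],[.5065,-.1096,.12],[.590,.0858,.12],[.6015,-.1036,.12]])
for l in L: print(((R.T@(l+[-.024,0,0]-o['ee_pos']))*100).round(2))
E
```

```text
time: 0.52
ee_pos: [0.3558, 0.5027, 0.2309]
tool_rot: [0.706, 0.709, -0.0, 0.0]
force: [1.7, -0.1, -0.4]
opening: 0.3
time: 0.93
ee_pos: [0.44, 0.3351, 0.2311]
tool_rot: [0.707, 0.707, -0.0, 0.0]
force: [0.3, -0.0, 0.7]
opening: -0.002
[[-0.  1. -0.]
 [ 1.  0. -0.]
 [-0. -0. -1.]] [0.43996616 0.33512821 0.23114093] [ 0.27772157 -0.02735551  0.69363096] [-0.67  0.4  -0.11  1.99  0.06  0.76  0.75]
[-25.51   3.06  11.12]
[-34.98   3.7   11.12]
[-44.47   4.25  11.13]
[-24.93  12.6   11.12]
[-43.87  13.75  11.12]
```

```bash
python3 -m crank '[[-3.2,1.6,0,0],[-6.5,3.3,0,0],[-9.7,4.9,0,0],[-13,6.6,0,0],[-16.2,8.2,0,0]]'; python3 -m crank '[[-2.9,1.5,2,0],[-5.8,2.9,4.5,0],[-8.7,4.4,7.5,0],[-8.7,4.4,10,0],[-8.7,4.4,11.1,0]]'
python3 -m crank '[[0,0,0.3,0],[0,0,0.6,0],[0,0,0.9,0],[0,0,1.1,0],[0,0,1.1,0]]'
python3 - <<'E'
from h import *
for n in("scene","top"): cv2.imwrite(f"pics/{n}1.png",env.grab_frame(n)[:,:,::-1])
o=env.get_obs();print(o['ee_pos'],o['force'],o['moment'])
E
```

```text
time: 1.35
ee_pos: [0.5219, 0.1731, 0.2312]
tool_rot: [0.707, 0.707, -0.0, 0.0]
force: [0.3, -0.6, -0.8]
opening: 0.002
time: 1.77
ee_pos: [0.5646, 0.0852, 0.1171]
tool_rot: [0.708, 0.706, -0.002, -0.001]
force: [-0.3, 0.6, -0.3]
opening: -0.002
time: 2.18
ee_pos: [0.5657, 0.089, 0.1101]
tool_rot: [0.707, 0.708, 0.001, 0.0]
force: [0.1, -0.7, -0.1]
opening: -0.001
[0.56571894 0.08862561 0.1101253 ] [-0.58969246 -0.27747392  0.47512814] [-0.05950445 -0.0065446  -0.04401039]
```

View pics/scene1.png

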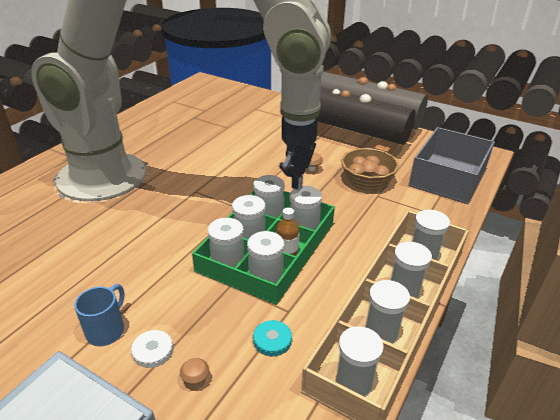

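View pics/top1.png

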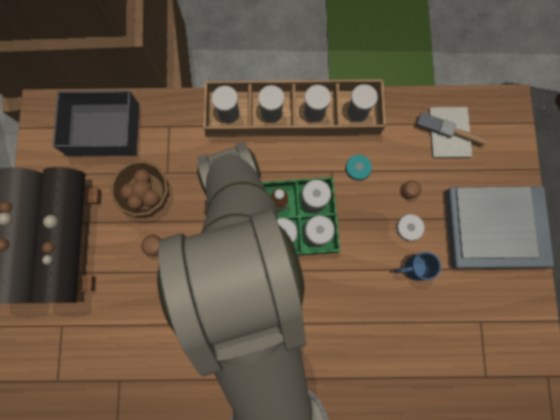

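In the scene view the closed fingers hang over lid_4's -x edge, at about (297,188). The top view of that lid is blocked by the arm. Now pressing down in small steps.

```bash
python3 -m crank '[[0,0,0.1,0],[0,0,0.2,0],[0,0,0.4,0],[0,0,0.4,0],[0,0,0.4,0]]'; python3 -m crank '[[0,0,0.05,0],[0,0,0.1,0],[0,0,0.15,0],[0,0,0.15,0],[0,0,0.15,0]]';python3 -m crank '[[0,0,0.05,0],[0,0,0.1,0],[0,0,0.1,0],[0,0,0.1,0],[0,0,0.1,0]]'
```

```text
time: 2.7
ee_pos: [0.5654, 0.088, 0.1052]
tool_rot: [0.707, 0.707, -0.0, -0.0]
force: [-0.7, 1.1, -0.4]
opening: -0.003
time: 3.12
ee_pos: [0.5655, 0.088, 0.1046]
tool_rot: [0.707, 0.707, 0.0, 0.0]
force: [-2.2, -0.1, 11.3]
opening: -0.001
time: 3.53
ee_pos: [0.5655, 0.088, 0.1044]
tool_rot: [0.707, 0.707, 0.0, 0.0]
force: [-5.0, -0.4, 20.3]
opening: 0.001
```

Lid_4 is rigid: contact at z = 0.105, then 20 N. Lid_1 is next.

```bash
python3 -m crank '[[0,0,-1,0],[-0.2,-2,-2,0],[-0.4,-5,-2,0],[-0.6,-8,-2,0],[-0.8,-9.5,-2,0]]'; python3 -m crank '[[0,0,0.4,0],[0,0,0.8,0],[0,0,1.2,0],[0,0,1.5,0],[0,0,1.5,0]]';python3 -m crank '[[0,0,0.1,0],[0,0,0.2,0],[0,0,0.3,0],[0,0,0.35,0],[0,0,0.35,0]]';python3 -m crank '[[0,0,0.05,0],[0,0,0.05,0],[0,0,0.05,0],[0,0,0.05,0],[0,0,0.05,0]]'
```

```text
time: 3.95
ee_pos: [0.4668, 0.0794, 0.123]
tool_rot: [0.707, 0.707, -0.001, -0.001]
force: [-0.5, -0.1, -0.2]
opening: -0.002
time: 4.37
ee_pos: [0.4712, 0.0801, 0.1069]
tool_rot: [0.707, 0.707, -0.0, -0.0]
force: [-0.5, -0.1, -0.1]
opening: -0.002
time: 4.78
ee_pos: [0.4704, 0.08, 0.1042]
tool_rot: [0.707, 0.707, -0.0, -0.0]
force: [-0.9, -0.3, 1.0]
opening: 0.0
time: 5.2
ee_pos: [0.4704, 0.08, 0.1038]
tool_rot: [0.707, 0.707, -0.0, 0.0]
force: [-0.2, -0.1, 0.5]
opening: 0.001
```

```bash
python3 -m crank '[[0,0,0.05,0],[0,0,0.1,0],[0,0,0.1,0],[0,0,0.1,0],[0,0,0.1,0]]'
python3 - <<'E'
from h import *
im=env.grab_frame("scene"); x0,y0=185,150
cv2.imwrite("pics/s_l1.png",cv2.resize(im[y0:y0+140,x0:x0+170],None,fx=4,fy=4,interpolation=cv2.INTER_CUBIC)[:,:,::-1])
E
```

```text
time: 5.62
ee_pos: [0.4704, 0.08, 0.1029]
tool_rot: [0.707, 0.707, -0.0, 0.0]
force: [-1.9, -0.8, 4.9]
opening: 0.001
```

View pics/s_l1.png

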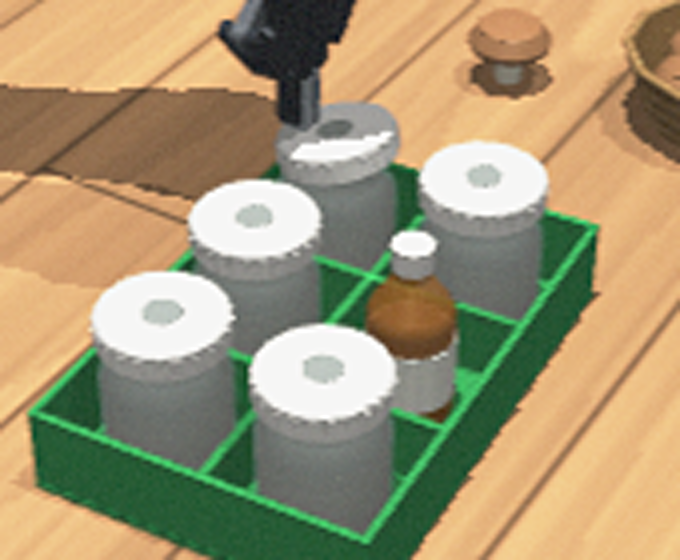

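The lid at crop (340,145), lid_1, is visibly tilted under the fingertip. It sank about 2 mm at around 1 N, so it is the loose one. I'll release it, check that it rocks back, and move over its centre.

```bash
python3 -m crank '[[0,0,-0.3,0],[0,0,-0.8,0],[0,0,-1.6,0],[0,1.2,-2,0],[0,2.4,-2,0]]'; python3 -m crank '[[0,0,0,0],[0,0,0,0],[0,0,0,0],[0,0,0,0],[0,0,0,0]]'
python3 - <<'E'
from h import *
im=env.grab_frame("scene"); x0,y0=185,150
cv2.imwrite("pics/s_l1b.png",cv2.resize(im[y0:y0+140,x0:x0+170],None,fx=4,fy=4,interpolation=cv2.INTER_CUBIC)[:,:,::-1])
o=env.get_obs();print(o['ee_pos'],o['force'])
E
```

```text
time: 6.08
ee_pos: [0.495, 0.0801, 0.1244]
tool_rot: [0.707, 0.707, 0.001, 0.0]
force: [-0.4, 0.5, -0.4]
opening: -0.001
time: 6.5
ee_pos: [0.4938, 0.08, 0.1228]
tool_rot: [0.707, 0.707, -0.0, -0.0]
force: [0.3, 0.6, -0.3]
opening: 0.002
[0.49387827 0.08000656 0.12275186] [-0.24747978  0.39888961  0.19561737]
```

View pics/s_l1b.png

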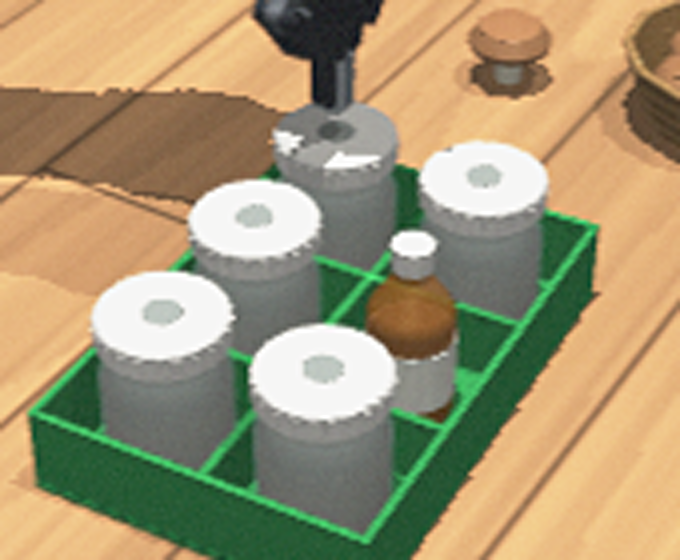

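The lid has rocked back level, with its disc at crop (335,130) directly below the fingertips. Now the centre push.

```bash
python3 -m crank '[[0,0.1,0.5,0],[0,0.1,1,0],[0,0.1,1.4,0],[0,0.1,1.7,0],[0,0.1,1.7,0]]'; python3 -m crank '[[0,0,0.05,0],[0,0,0.1,0],[0,0,0.15,0],[0,0,0.2,0],[0,0,0.2,0]]';python3 -m crank '[[0,0,0.05,0],[0,0,0.05,0],[0,0,0.1,0],[0,0,0.1,0],[0,0,0.1,0]]'
```

```text
time: 6.97
ee_pos: [0.4952, 0.08, 0.105]
tool_rot: [0.707, 0.707, -0.0, -0.0]
force: [0.2, -0.2, 0.4]
opening: 0.003
time: 7.38
ee_pos: [0.4954, 0.08, 0.1043]
tool_rot: [0.707, 0.707, 0.0, 0.0]
force: [-1.4, 0.4, 6.4]
opening: -0.001
time: 7.8
ee_pos: [0.4955, 0.08, 0.1034]
tool_rot: [0.707, 0.707, 0.0, 0.0]
force: [-2.3, -0.1, 9.2]
opening: -0.002
```

Run:
```python
from h import *
im=env.grab_frame("scene"); x0,y0=235,165
cv2.imwrite("pics/s_l1c.png",cv2.resize(im[y0:y0+60,x0:x0+80],None,fx=9,fy=9,interpolation=cv2.INTER_CUBIC)[:,:,::-1])
o=env.get_obs();print(o['ee_pos'],o['force'],o['moment'])
```

```text
[0.49540876 0.08000034 0.10340066] [-1.57511934 -0.5493607   8.17623435] [-0.03130745  0.44091146  0.00322209]
```

View pics/s_l1c.png

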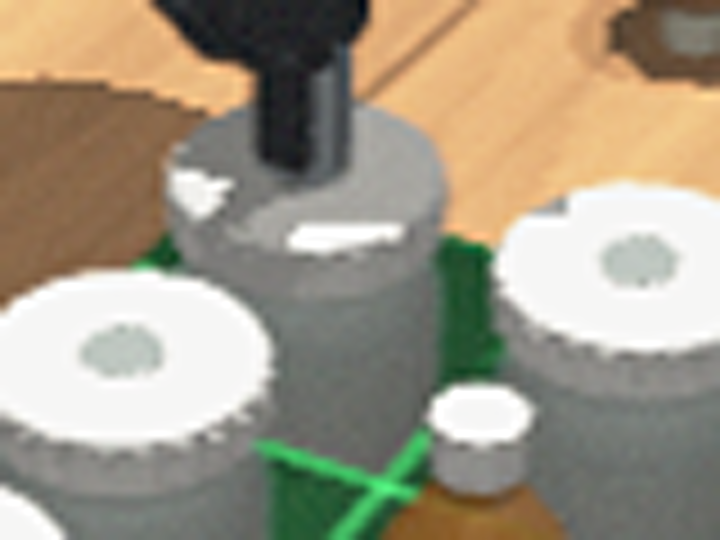

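The lid looks level with the fingertips on its centre, and it is starting to go down. Continuing.

```bash
python3 -m crank '[[0,0,0.05,0],[0,0,0.1,0],[0,0,0.1,0],[0,0,0.1,0],[0,0,0.1,0]]'; python3 -m crank '[[0,0,0.05,0],[0,0,0.1,0],[0,0,0.1,0],[0,0,0.1,0],[0,0,0.1,0]]';python3 -m crank '[[0,0,0.05,0],[0,0,0.05,0],[0,0,0.1,0],[0,0,0.1,0],[0,0,0.1,0]]'
```

```text
time: 8.27
ee_pos: [0.4954, 0.08, 0.1024]
tool_rot: [0.707, 0.707, 0.0, 0.0]
force: [-1.8, 0.3, 8.6]
opening: 0.004
time: 8.68
ee_pos: [0.4954, 0.08, 0.1014]
tool_rot: [0.707, 0.707, 0.0, 0.0]
force: [-2.5, 0.2, 9.1]
opening: 0.002
time: 9.1
ee_pos: [0.4955, 0.08, 0.1008]
tool_rot: [0.707, 0.707, 0.0, 0.0]
force: [-3.0, -0.2, 13.9]
opening: -0.001
```

```bash
python3 -m crank '[[0,0,0.05,0],[0,0,0.1,0],[0,0,0.1,0],[0,0,0.1,0],[0,0,0.1,0]]'; python3 -m crank '[[0,0,0.05,0],[0,0,0.05,0],[0,0,0.05,0],[0,0,0.05,0],[0,0,0.05,0]]'
python3 - <<'E'
from h import *
im=env.grab_frame("scene"); x0,y0=235,165
cv2.imwrite("pics/s_l1d.png",cv2.resize(im[y0:y0+60,x0:x0+80],None,fx=9,fy=9,interpolation=cv2.INTER_CUBIC)[:,:,::-1])
o=env.get_obs();print(o['ee_pos'],o['force'],o['moment'])
E
```

```text
time: 9.52
ee_pos: [0.4955, 0.08, 0.1006]
tool_rot: [0.707, 0.707, 0.001, 0.0]
force: [-6.1, 0.3, 28.1]
opening: -0.002
time: 9.93
ee_pos: [0.4955, 0.08, 0.1005]
tool_rot: [0.707, 0.707, 0.001, 0.001]
force: [-7.0, -0.6, 33.4]
opening: 0.001
[0.49549018 0.08000246 0.10047263] [-7.63249639 -0.85997814 34.33525506] [-0.25198626  1.59225547 -0.00640532]
```

View pics/s_l1d.png

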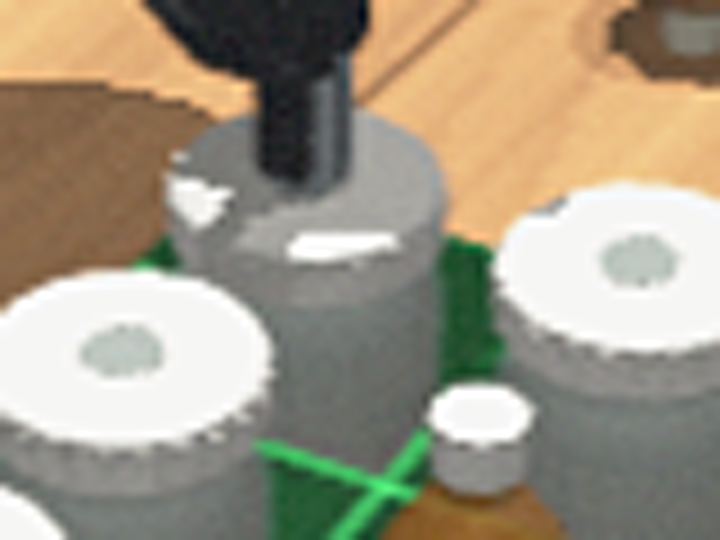

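The lid is level and about 4.5 mm lower, and it stops rigidly. I'll ease the push to about 20 N, keep holding, and hand in.

```bash
python3 -m crank '[[0,0,-0.05,0],[0,0,-0.1,0],[0,0,-0.1,0],[0,0,-0.1,0],[0,0,-0.1,0]]'
python3 - <<'E'
from h import *
cv2.imwrite("pics/final.png",env.grab_frame("scene")[:,:,::-1])
o=env.get_obs();print(o['ee_pos'],o['force'])
E
```

```text
time: 10.4
ee_pos: [0.4955, 0.08, 0.1006]
tool_rot: [0.707, 0.707, 0.0, 0.0]
force: [-3.7, -0.8, 20.0]
opening: 0.005
[0.49548704 0.08003606 0.10065041] [-3.93837128 -0.85901689 21.26737496]
```

View pics/final.png

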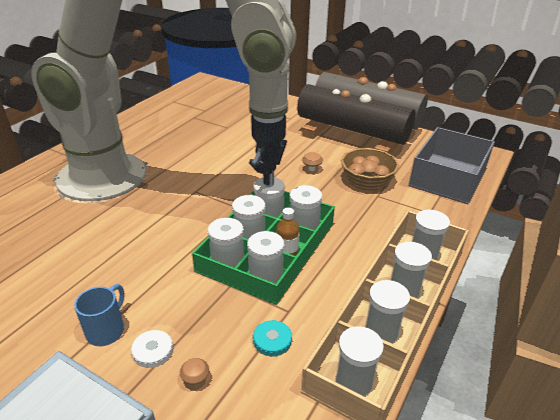

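The final picture shows the fingertips on lid_1 at about (268,185), and everything else is where it was.

```bash
python3 -c "
from rig import env
print(env.hand_in())"
```

```text
the job is handed in; nothing more can be done
None
```

The loose lid was lid_1. I pushed it down onto its jar and handed the job in at about 10.4 s, with the fingertips still holding it down at about 20 N.

- **Finding it:** lid_4 was rigid when pressed near its edge, giving 20 N within about 0.6 mm of contact at z = 0.105 m. Lid_1 sank about 2 mm, the first millimetre or so at around 1 N. It was visibly tilted in the picture and rocked back level when let go.
- **Pushing it home:** pressed at its centre, lid_1 went down level by about 4.4 mm, then stopped rigidly at z = 0.1005 m under 34 N. I then eased the push to about 20 N. The last picture shows the other things where they were.
- **Not checked or not matching:** I did not press lids 2, 3 and 5, because lid_1's rocking was clear. The centre push also read only about 9 N while lid_1 was sliding down, below the 12–18 N in the description. The travel and the hard stop did match.

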